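Stack an order's part trays on the packing base

TASK

Build this order's stack on the green base, in this order: first seat the empty blue tray on the green base, then lay the bearing flat in the middle of the blue tray's floor, then seat the still empty yellow tray on the blue tray, and last stand the brass fitting upright in the middle of the yellow tray. Each tray has to sit lengthwise in line with what is under it, flat, its foot dropped in; let go of everything, and leave the mug, the small carton and the roll of tape where they are.

Things in the scene. Friction and masses are not known exactly. Their poses are not given: they have to be found in the camera images.
- green_base: Green stack base fixed to the desk: plate 88 mm (x) by 144 mm (y), 8 mm high, with a black 58 by 114 mm recess, 4 mm deep, in its top. Origin: centre of its underside, at desk height, z up, y lengthwise; ends alike.
- orange_base: Orange stack base fixed to the desk: plate 88 mm (x) by 144 mm (y), 8 mm high, with a black 58 by 114 mm recess, 4 mm deep, in its top. Origin: centre of its underside, at desk height, z up, y lengthwise; ends alike. Not used for this order.
- blue_tray: Blue open stacking tray, 66 (x) x 122 (y) x 34 mm high, inside 58 x 114, walls 4; 6.5 mm end lips; 3 mm foot (44 x 100) drops into a base's recess or a tray's mouth. Origin: centre of foot's underside, z up, y lengthwise; inner floor +6 mm, rim +34. Seated, its origin is 5 mm over a base's origin or 31 over the lower tray's. Ends alike, about 130 g. Grip across x.
- yellow_tray: Yellow open stacking tray, 66 (x) x 122 (y) x 34 mm high, inside 58 x 114, walls 4; 6.5 mm end lips; 3 mm foot (44 x 100) drops into a base's recess or a tray's mouth. Origin: centre of foot's underside, z up, y lengthwise; inner floor +6 mm, rim +34. Seated, its origin is 5 mm over a base's origin or 31 over the lower tray's. Ends alike, about 130 g. Grip across x.
- bearing: Steel ball bearing lying flat, 40 mm across, 15 mm high, about 70 g. Origin: centre of its underside, z up.
- fitting: Brass hose fitting standing upright, 46 mm high, about 110 g; its hexagon, 24 to 28 mm across, is 18 to 32 mm above the foot and is the place to grip; the round foot is 24 mm across. Origin: centre of its underside, z up along the fitting.
- mug: Dark green mug, 86 mm across, 94 mm high, 116 mm with its handle; a bystander. Origin: centre of the underside.
- carton: Small grey product carton, 51 x 65 x 80 mm high; a bystander. Origin: centre of the underside.
- tape: Roll of brown packing tape lying flat, 100 mm across, 48 mm high; a bystander. Origin: centre of the underside.
There are look-alikes about, which are no part of the job. Of the things that look like the fitting, the smaller one is meant.

How it is judged:
On the way, in this order (a step that is already met when the one before it is completed fails the run):
1. the blue tray is seated on the green base (horizontal distance between blue_tray and green_base below 0.01 m and angle between the y axis of blue_tray and the y axis of green_base, either way round below 0.17 rad and angle between blue_tray's own z axis and vertical below 0.05 rad and z of blue_tray in the frame of green_base between 0.002 and 0.0075 m), for 0.2 s.
2. the bearing lies flat in the middle of the blue tray on the green base (all of step 1 and horizontal distance between bearing and blue_tray below 0.015 m and angle between bearing's own z axis and vertical below 0.1 rad and z of bearing in the frame of blue_tray between 0.003 and 0.0095 m), for 0.2 s.
3. the yellow tray is seated on the blue tray, over the bearing (all of step 2 and horizontal distance between yellow_tray and blue_tray below 0.01 m and angle between the y axis of yellow_tray and the y axis of blue_tray, either way round below 0.17 rad and angle between yellow_tray's own z axis and vertical below 0.05 rad and z of yellow_tray in the frame of blue_tray between 0.0285 and 0.0335 m), for 0.2 s.
4. the fitting stands in the middle of the yellow tray (all of step 3 and horizontal distance between fitting and yellow_tray below 0.015 m and angle between fitting's own z axis and vertical below 0.1 rad and z of fitting in the frame of yellow_tray between 0.0015 and 0.0095 m), for 0.2 s.
At the end, for the whole second after the job is handed in: Blue tray seated flat in the green base and yellow on blue (centres within 10 mm, 0.17 rad, foot dropped in); bearing flat on the blue tray's floor and fitting upright on the yellow tray's floor, each within 15 mm of its middle; all at rest (all of step 4 and linear speed of each of blue_tray, yellow_tray, bearing, fitting below 0.02 m/s); the robot touches nothing.
It fails at once if the mug pushed more than 30 mm or tipped over (distance of mug from where it was at the start of the episode above 0.03 m or angle between mug's own z axis and vertical above 0.5 rad).
It fails at once if the small carton pushed more than 30 mm or tipped over (distance of carton from where it was at the start of the episode above 0.03 m or angle between carton's own z axis and vertical above 0.5 rad).
It fails at once if the roll of tape pushed more than 30 mm or tipped over (distance of tape from where it was at the start of the episode above 0.03 m or angle between tape's own z axis and vertical above 0.5 rad).
It also fails if it takes over 102 s, if anything falls off the work surface, if the arm or the gripper's body presses on something with over 40 N, if the wrist force passes 120 N, or if a joint passes its speed limit or range.

ROBOT

A 6-joint arm with a two-finger parallel gripper is mounted at the origin on a cart in front of the work surface, level with it; the furniture and walls round the work are solid. World frame = base frame: x ahead of the robot, y to its left, z up, the work surface at z = 0. Lengths are in m, angles in rad, forces in N, time in s.
With the tool pointing down it reaches from about 0.275 to 0.775 m from the base axis. Payload 14.6 kg.
Tool frame: the origin (TCP) lies midway between the tips of the shut fingers; the grasp point (between the pads) lies 19 mm behind it; z points along the fingers, y is the line along which they close (so a half turn about z gives the same grasp; the last joint's range is limited). The gripper opens to 85 mm and grips with 20 to 120 N. Pads are 22 mm wide; open, the fingers measure 114 mm over their backs; the gripper's body (76 mm by 85 mm) begins 54 mm behind the grasp point. The pads swing forward as they close: fully open they stand 13 mm farther back than shut.
Start: joints at [-1.323, 0.263, -0.048, 1.259, 0, 1.415], TCP at [0.206, -0.483, 0.231] pointing down, gripper open.
Joint ranges: [-2.65, 2.65], [-0.89, 1.7], [-1.18, 1.37], [-2.13, 2.11], [-1.35, 1.29], [-3.14, 3.14]. Speed limits (rad/s): [1.89, 1.89, 2.57, 2.79, 3.14, 3.14].

INTERFACE

Orientations are given as a rotation vector (axis times angle).
In Python, from workcell import arm gives the robot as it stands.
- The arm moves only by the tool move_arm, never from a script. Its arguments are lists of equal length, an entry for each row: "fingers": the finger opening in m, from 0 to 0.0854; "slide": the shift along the tool's x, y, z in m, a list of three; "spin": the turn about the tool's z in rad. A call has 1 to 5 rows; each row is the pose to reach, as a shift and turn from the pose commanded when the call began, along the tool's axes at that moment; what a row does not reach only later rows make up. A row lasts 1/10 s, in which the tool goes at most 50 mm and 8.59 degrees, less where a joint would pass 70% of its speed; a pose out of reach is approached as far as the arm can. A call with a gripper value outside its range is refused whole. The fingers move at their own pace and stop on an object; "force" is the grip in N (left out, the last holds). Time passes only in rows, so rows that repeat a pose let the fingers close. It gives the time, the measured TCP pose, the force, the opening and the grip force at its end, in the units of the state.
- arm.state(): the state, without advancing time (a new reading comes with each control period).
- arm.get_image(name): name is "side" or "top"; returns a dict with "color" (400x640x3 uint8, red, green, blue), "camera_matrix" (3x3 intrinsics, pixels), "position" and "attitude" of the camera in the world. Camera axes: x right, y up, looking along -z (the intrinsics and any distortion apply to the point x, -y, -z); pixel columns grow to the right and rows downward; lengths in m; the calibration is good to about 2 mm. A picture is of the moment at which its call begins. There is no depth.
- arm.sign_off(): hands the job in; it is judged then, once.
Trained networks look in a picture, given as the dict that the camera call returned (one of the last four; its "shot" number tells which), for a name from the list of things; names that differ only in an ending like _2 or _b are one class to them, and where a whole thing is asked for, a point or a joint stands for the part that bears it (a point fixed in the world has none). Each returns a list of dicts, best first, with "p" (0 to 1); they miss things now and then, are a little off and sometimes report something else, mostly with a low value. They report only what shows in the picture. A call takes as long as a camera call. They do not tell look-alikes from the thing itself.
- arm.outline_of(picture, query): "pixels" (400x640 bool, what is visible of it) and "rect" ([centre column, centre row, width, height] in pixels, round what is visible of it).
The state is a dict: "t": time; "joint_positions": joint angles; "joint_velocities": joint speeds; "joint_torque": joint torques, N m; "ee_pos": TCP position; "orientation": TCP orientation; "force": force on the tool from outside, world axes, zero at the start; "moment": the same for the moment, N m; "finger_gap": finger opening in m; "gripper_force": force on a finger pad.
Only numpy, scipy, OpenCV 4.12 (cv2) and the standard library are available. Lean on these libraries where they do the work, as an engineer would, in place of code of your own. Each camera call takes 0.05 s, during which the arm holds its last target. There are 200 camera calls.

## Working session

There is one attempt and no reset: what is moved stays moved. The work goes in short steps, Python scripts to look and compute and a tool call to move; the robot and the scene stay as the last step left them, time stands still between calls to the robot, and variables do not carry over. Pictures are saved under pics/ and viewed, at most 14 in all, crops included, and the job is handed in when it is done.

Besides the shell and the picture viewer there is one more tool, called after ">>>" by a JSON object that holds its "fn" and its "kwargs", one argument or row to a line. move_arm: Moves the arm, as the interface text tells. Its arguments: {"type":"object","properties":{"fingers":{"type":"array"},"slide":{"type":"array"},"spin":{"type":"array"},"force":{"type":"number"}},"required":["fingers","slide","spin"]}

```bash
ls; mkdir -p pics; cat > h.py <<'E'
import numpy as np, cv2, pickle
from scipy.spatial.transform import Rotation as R
from workcell import arm
def rot(p):
    a=np.array(p["attitude"],float)
    return a if a.shape==(3,3) else (R.from_rotvec(a).as_matrix() if a.size==3 else R.from_quat(a).as_matrix())
def ray(p,u,v):
    K=np.array(p["camera_matrix"]); d=np.linalg.inv(K)@np.array([u,v,1.]); d=np.array([d[0],-d[1],-d[2]])
    return np.array(p["position"]),rot(p)@d
def at(p,u,v,z):
    o,d=ray(p,u,v); return o+d*(z-o[2])/d[2]
def proj(p,X):
    c=rot(p).T@(np.array(X,float)-p["position"]); q=np.array(p["camera_matrix"])@np.array([c[0],-c[1],-c[2]]); return q[:2]/q[2]
def save(p,n): cv2.imwrite("pics/"+n,p["color"][:,:,::-1])
E
python3 - <<'E'
from h import *
print(arm.state())
for n in("top","side"):
    p=arm.get_image(n); save(p,n+"0.png"); print({k:v for k,v in p.items() if k!="color"})
    for q in "green_base orange_base blue_tray yellow_tray bearing fitting mug carton tape".split():
        print(n,q,[(round(d["p"],2),np.round(d["rect"]).astype(int).tolist()) for d in arm.outline_of(p,q)])
E
```

```text
pics
{'t': 0.0, 'joint_positions': array([-1.32329959e+00,  2.63509384e-01, -4.89639699e-02,  1.25939273e+00,
        1.84943730e-05,  1.41552590e+00]), 'joint_velocities': array([ 0.00115365, -0.00065274,  0.00070429, -0.00097607,  0.00017836,
        0.00093787]), 'joint_torque': array([-1.33398185e-03, -6.37612939e+01,  3.84572625e+01,  1.33916139e-02,
       -2.00199875e-04,  1.34755447e-05]), 'ee_pos': array([ 0.20572559, -0.48270338,  0.2308222 ]), 'orientation': array([-3.07705561e+00, -6.28183575e-01,  4.84232023e-05]), 'force': array([-0.1083091 ,  0.17266142,  0.00572963]), 'moment': array([-0.05357332, -0.0442117 , -0.00303517]), 'gripper_force': 0.0, 'finger_gap': 0.0855681857505282}
{'camera_matrix': array([[429.98031792,   0.        , 315.749471  ],
       [  0.        , 429.98031792, 204.99151021],
       [  0.        ,   0.        ,   1.        ]]), 'position': array([ 0.39878969, -0.04177684,  1.5362131 ]), 'attitude': array([ 0.12000506, -0.09916473, -1.56005411]), 'shot': 1}
top green_base [(0.78, [278, 259, 41, 29])]
top orange_base [(0.78, [216, 250, 48, 35])]
to
[... 431 characters left out ...]
],
       [  0.        , 387.69903451, 199.27101429],
       [  0.        ,   0.        ,   1.        ]]), 'position': array([0.1097768 , 0.79622008, 0.42242359]), 'attitude': array([ 0.41029672, -1.48030696, -2.21502118]), 'shot': 2}
side green_base [(0.55, [353, 246, 71, 39])]
side orange_base [(0.65, [282, 299, 93, 55])]
side blue_tray [(0.86, [408, 178, 27, 21])]
side yellow_tray [(0.57, [390, 204, 50, 31])]
side bearing [(0.63, [277, 235, 15, 17]), (0.23, [351, 247, 70, 38])]
side fitting [(0.7, [225, 257, 14, 26]), (0.57, [174, 266, 24, 36])]
side mug [(0.96, [351, 165, 30, 34])]
side carton [(0.63, [380, 159, 18, 28])]
side tape [(0.85, [202, 227, 51, 39]), (0.31, [280, 299, 98, 55])]
```

```bash
python3 - <<'E'
import cv2
a=cv2.imread("pics/top0.png")[130:300,170:470]; cv2.imwrite("pics/a.png",cv2.resize(a,(800,453),interpolation=cv2.INTER_CUBIC))
a=cv2.imread("pics/side0.png")[130:340,130:450]; cv2.imwrite("pics/b.png",cv2.resize(a,(800,525),interpolation=cv2.INTER_CUBIC))
E
```

```text
(no output)
```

View pics/a.png

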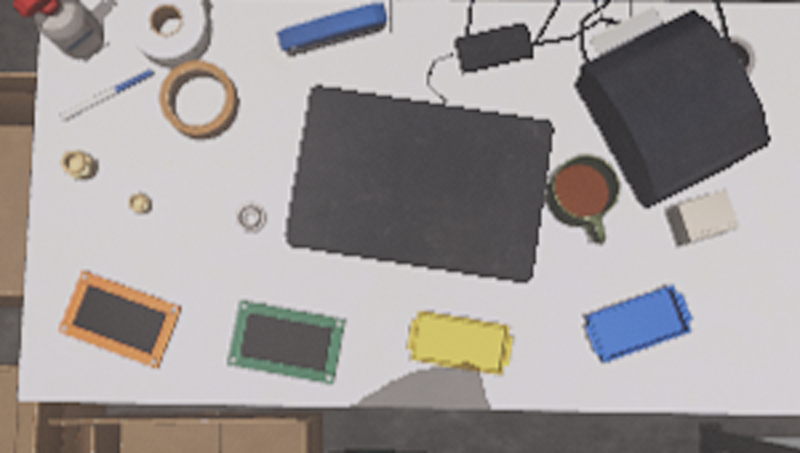

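View pics/b.png

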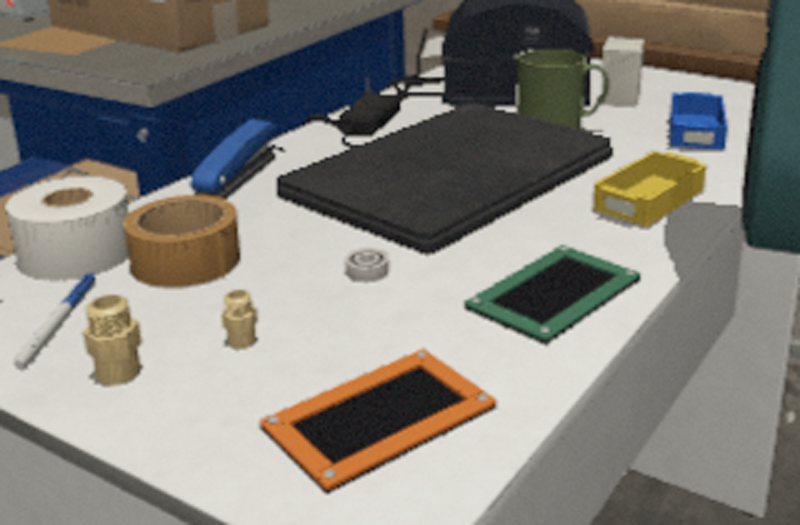

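Top picture: the right-hand tray is blue (411,252), then yellow (343,258). The green base is at (278,259) and orange at (216,250). The bearing is at (265,211).

Fitting candidates are the large one at (199,192) and the small one at (222,206), which are (174,266) and (225,257) in the side view. The small one is meant. The top network reported the large one. The blue stapler and white roll are also look-alikes for the tray and tape, and aren't wanted.

```bash
cat >> h.py <<'E'
from scipy.optimize import least_squares
def near(p,q,uv,tol=14):
    for d in arm.outline_of(p,q):
        if np.hypot(d["rect"][0]-uv[0],d["rect"][1]-uv[1])<tol: return d["pixels"].astype(np.uint8)
def color(p,name,uv,r=60):
    h=cv2.cvtColor(p["color"],cv2.COLOR_RGB2HSV); lo={"green":(65,80,40),"blue":(100,120,50),"yellow":(22,110,60),"orange":(8,150,90),"brass":(12,45,60)}[name]; hi={"green":85,"blue":122,"yellow":34,"orange":18,"brass":32}[name]
    m=cv2.inRange(h,lo,(hi,255,255)); w=np.zeros_like(m); cv2.circle(w,tuple(int(x) for x in uv),r,255,-1); m&=w
    n,l,s,c=cv2.connectedComponentsWithStats(m); i=1+np.argmax(s[1:,4]); return (l==i).astype(np.uint8)
def feat(poly):
    m=cv2.moments(np.asarray(poly,np.float32).reshape(-1,1,2)); a=m["m00"]
    return np.array([m["m10"]/a,m["m01"]/a,m["mu20"]/a,m["mu11"]/a,m["mu02"]/a])
def mfeat(m,hull=True):
    if hull:
        c=np.vstack(cv2.findContours(m,cv2.RETR_EXTERNAL,cv2.CHAIN_APPROX_NONE)[0]); h=cv2.convexHull(c); m=m.copy(); cv2.fillConvexPoly(m,h,1)
    k=cv2.moments(m,True); a=k["m00"]; return np.array([k["m10"]/a,k["m01"]/a,k["mu20"]/a,k["mu11"]/a,k["mu02"]/a])
def ring(r,z): t=np.linspace(0,6.283,24,endpoint=False); return np.c_[r*np.cos(t),r*np.sin(t),0*t+z]
def box(x,y,z0,z1): return np.array([[a*x/2,b*y/2,c] for a in(-1,1) for b in(-1,1) for c in(z0,z1)])
tray=np.vstack([box(44,100,0,3),box(66,122,3,34),box(40,135,30,34)])/1e3
base=box(88,144,0,8)/1e3
brg=np.vstack([ring(20,0),ring(20,15)])/1e3
fit_=np.vstack([ring(12,0),ring(12,18),ring(13,18),ring(13,32),ring(9,46)])/1e3
def fit(views,model,x0,yaw=True,z=0.):
    """views: list of (picture, mask feature)"""
    def pred(p,v):
        c,s=np.cos(v[2]),np.sin(v[2]); P=model@np.array([[c,s,0],[-s,c,0],[0,0,1]])+[v[0],v[1],z]
        return feat(cv2.convexHull(np.array([proj(p,X) for X in P],np.float32)))
    w=np.array([1,1]+([.15]*3 if yaw else [0]*3))
    f=lambda v:np.concatenate([(pred(p,v)-m)*w for p,m in views])
    r=least_squares(f,x0,x_scale=[.01,.01,.1],diff_step=1e-3); return np.r_[r.x], np.round(f(r.x),1)
E
cat > m.py <<'E'
from h import *
t=arm.get_image("top"); s=arm.get_image("side")
for n,c,mod,ut,us in [("green_base","green",base,(278,259),(353,246)),("blue_tray","blue",tray,(411,252),(408,178)),("yellow_tray","yellow",tray,(343,258),(390,204))]:
    T=(t,mfeat(color(t,c,ut,35))); S=(s,mfeat(color(s,c,us,50)))
    x=at(t,*ut,.02)
    for v in ([T],[S],[T,S]):
        r,e=fit(v,mod,[x[0],x[1],0.2 if n=="blue_tray" else -.2]); print(n,np.round(r,4),e.tolist())
x=at(t,265,211,0)
T=(t,mfeat(near(t,"bearing",(266,211)))); S=(s,mfeat(near(s,"bearing",(277,235))))
for v in ([T],[S],[T,S]): r,e=fit(v,brg,[x[0],x[1],0],False); print("bearing",np.round(r,4),e.tolist())
x=at(t,222,206,0)
T=(t,mfeat(color(t,"brass",(222,206),10))); S=(s,mfeat(near(s,"fitting",(225,257))))
for v in ([T],[S],[T,S]): r,e=fit(v,fit_,[x[0],x[1],0],False); print("fitting",np.round(r,4),e.tolist())
for n,uv,z in [("mug",(388,203),.09),("carton",(431,211),.08),("bigfit",(199,192),.04),("laptop corner",(369,235),.03)]: print(n,at(t,*uv,z).round(3))
a=s["color"][225:295,150:260,::-1]; cv2.imwrite("pics/c.png",cv2.resize(a,None,fx=5,fy=5,interpolation=cv2.INTER_CUBIC))
E
python3 m.py
```

```text
Traceback (most recent call last):
  File "m.py", line 4, in <module>
    T=(t,mfeat(color(t,c,ut,35))); S=(s,mfeat(color(s,c,us,50)))
               ~~~~~^^^^^^^^^^^
  File "h.py", line 22, in color
    n,l,s,c=cv2.connectedComponentsWithStats(m); i=1+np.argmax(s[1:,4]); return (l==i).astype(np.uint8)
                                                     ~~~~~~~~~^^^^^^^^^
ValueError: attempt to get argmax of an empty sequence
```

```bash
python3 - <<'E'
import cv2
for f,pts in (("top0",[(262,247),(297,262),(411,252),(343,258),(222,206),(216,232)]),("side0",[(330,243),(375,235),(408,183),(390,210),(225,262)])):
    h=cv2.cvtColor(cv2.imread(f"pics/{f}.png"),cv2.COLOR_BGR2HSV)
    for u,v in pts: print(f,u,v,h[v-1:v+2,u-1:u+2].reshape(-1,3)[[0,4,8]].tolist())
E
sed -i 's/(65,80,40)/(60,60,40)/;s/"green":85/"green":95/;s/(100,120,50)/(98,110,40)/' h.py; python3 m.py
```

```text
top0 262 247 [[71, 51, 139], [71, 62, 140], [60, 13, 97]]
top0 297 262 [[71, 71, 141], [45, 3, 166], [165, 5, 209]]
top0 411 252 [[110, 138, 198], [110, 139, 198], [110, 142, 198]]
top0 343 258 [[26, 128, 208], [26, 127, 209], [26, 127, 209]]
top0 222 206 [[21, 68, 211], [22, 62, 213], [18, 80, 173]]
top0 216 232 [[165, 5, 211], [158, 5, 210], [165, 5, 211]]
side0 330 243 [[48, 16, 187], [73, 98, 115], [71, 98, 114]]
side0 375 235 [[26, 11, 193], [58, 21, 169], [73, 91, 118]]
side0 408 183 [[112, 88, 119], [23, 31, 141], [26, 27, 143]]
side0 390 210 [[24, 164, 194], [23, 174, 135], [23, 180, 132]]
side0 225 262 [[21, 98, 151], [21, 97, 147], [21, 98, 148]]
green_base [ 0.424   0.1143 -0.1864] [0.0, -0.0, 1.8, 0.4, 0.9]
green_base [ 0.4272  0.1143 -0.1297] [0.0, -0.4, 0.3, 0.1, 1.3]
green_base [ 0.4262  0.1146 -0.1354] [-0.1, -0.6, 2.0, -0.2, 0.7, 0.4, -0.2, 0.6, 0.1, 1.3]
blue_tray [ 0.4514 -0.3464  0.356 ] [-0.0, -0.0, 1.0, -0.5, 0.5]
blue_tray [ 0.4527 -0.3432  0.3285] [-0.0, -0.1, 0.2, -0.1, 0.3]
blue_tray [ 0.4526 -0.3457  0.3429] [-0.2, -0.3, 1.1, -0.3, 0.3, 0.3, -0.3, 0.3, 0.0, 0.2]
yellow_tray [ 0.4248 -0.1138 -0.169 ] [-0.0, -0.0, 1.2, 0.3, 0.3]
yellow_tray [ 0.4261 -0.1115 -0.1217] [0.0, -0.1, 0.1, -0.2, 0.5]
yellow_tray [ 0.4259 -0.1131 -0.1316] [-0.2, -0.3, 1.3, -0.2, 0.1, 0.3, -0.3, 0.3, -0.2, 0.4]Traceback (most recent call last):
  File "m.py", line 9, in <module>
    T=(t,mfeat(near(t,"bearing",(266,211)))); S=(s,mfeat(near(s,"bearing",(277,235))))
                                                   ~~~~~^^^^^^^^^^^^^^^^^^^^^^^^^^^^^
  File "h.py", line 28, in mfeat
    c=np.vstack(cv2.findContours(m,cv2.RETR_EXTERNAL,cv2.CHAIN_APPROX_NONE)[0]); h=cv2.convexHull(c); m=m.copy(); cv2.fillConvexPoly(m,h,1)
    return _nx.concatenate(arrs, 0, dtype=dtype, casting=casting)
           ~~~~~~~~~~~~~~~^^^^^^^^^^^^^^^^^^^^^^^^^^^^^^^^^^^^^^^
ValueError: need at least one array to concatenate
```

```bash
cat > m2.py <<'E'
from h import *
t=arm.get_image("top"); s=arm.get_image("side")
def best(p,q,uv):
    for d in arm.outline_of(p,q):
        if np.hypot(d["rect"][0]-uv[0],d["rect"][1]-uv[1])<10:
            print(q,d["rect"],d["pixels"].sum()); return np.r_[d["rect"][:2],0,0,0]
def run(n,T,S,mod,x):
    for v in ([T],[S],[T,S]):
        v=[k for k in v if k[1] is not None]
        if v: r,e=fit(v,mod,[x[0],x[1],0],False); print(n,np.round(r,4),e.tolist())
run("bearing",(t,best(t,"bearing",(266,211))),(s,best(s,"bearing",(277,235))),brg,at(t,265,211,0))
S=(s,mfeat(color(s,"brass",(225,257),16)))
run("fitting",(t,mfeat(color(t,"brass",(222,206),8))),S,fit_,at(t,222,206,0))
for n,uv,z in [("mug",(388,203),.09),("carton",(431,211),.08),("bigfit",(199,192),.04),("laptop corner",(369,235),.03)]: print(n,at(t,*uv,z).round(3))
# yaw from recesses / outlines in the rectified plane
for n,c,uv,z in (("green","green",(278,259),.008),("blue","blue",(411,252),.034),("yellow","yellow",(343,258),.034)):
    for p,q in((t,uv),(s,{"green":(353,246),"blue":(408,178),"yellow":(390,204)}[n])):
        m=color(p,c,q,45); u=np.argwhere(m)[:,::-1]; P=np.array([at(p,a,b,z)[:2] for a,b in u],np.float32)
        print(n,[np.round(k,3) for k in cv2.minAreaRect(P*1000)])
a=s["color"][225:295,150:260,::-1]; cv2.imwrite("pics/c.png",cv2.resize(a,None,fx=5,fy=5,interpolation=cv2.INTER_CUBIC))
print(arm.state()["t"])
E
python3 m2.py
```

```text
bearing [263.4, 210.7, 9.3, 12.3] 108
bearing [276.6, 236.3, 14.5, 15.5] 190
bearing [0.5916 0.1672 0.    ] [0.0, -0.0, 0.0, 0.0, 0.0]
bearing [ 0.5892  0.1702 -0.    ] [0.0, -0.0, 0.0, -0.0, 0.0]
bearing [0.5908 0.1682 0.0034] [-0.3, 0.2, 0.0, 0.0, 0.0, -0.0, -0.5, 0.0, -0.0, 0.0]
fitting [ 0.6065  0.3135 -0.    ] [0.0, 0.0, 0.0, 0.0, 0.0]
fitting [6.072e-01 3.156e-01 5.000e-04] [0.0, -0.0, -0.0, 0.0, 0.0]
fitting [ 0.6072  0.3149 -1.8036] [-0.4, -0.2, 0.0, 0.0, 0.0, 0.2, -0.2, -0.0, 0.0, 0.0]
mug [ 0.611 -0.267  0.09 ]
carton [ 0.586 -0.414  0.08 ]
bigfit [0.653 0.393 0.04 ]
laptop corner [ 0.506 -0.208  0.03 ]
green [array([423.915, 113.74 ]), array([138.238,  82.408]), np.float64(79.784)]
green [array([423.412, 122.173]), array([147.118,  88.269]), np.float64(79.874)]
blue [array([ 452.084, -345.915]), array([ 63.332, 132.812]), np.float64(19.396)]
blue [array([ 441.026, -306.671]), array([ 64.258, 203.214]), np.float64(19.833)]
yellow [array([ 424.179, -114.352]), array([130.801,  62.868]), np.float64(81.039)]
yellow [array([415.046, -82.94 ]), array([181.055,  93.226]), np.float64(80.932)]
1.5
```

View pics/c.png

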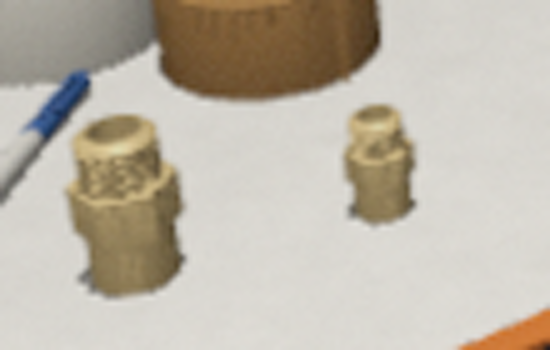

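The crop shows the large fitting on the left and the small one on the right, at side pixel (225,257), so that one is my choice. All poses agree between the two cameras.

```bash
cat > go.py <<'E'
import sys
from h import *
# usage: go.py x y z yaw(of tool y; mod pi; 'k' keep)
s=arm.state(); M=R.from_rotvec(s["orientation"]).as_matrix(); cur=np.arctan2(M[1,1],M[0,1])
x,y,z=map(float,sys.argv[1:4]); yaw=cur if sys.argv[4]=="k" else float(sys.argv[4])
d=(yaw-cur+np.pi/2)%np.pi-np.pi/2
print("slide",(M.T@(np.array([x,y,z])-s["ee_pos"])).round(4),"spin",round(-d,3),"or",round(-d+np.pi*np.sign(d),3),"q6",s["joint_positions"][5].round(2),"tilt",(M[:,2]).round(3),"pos",s["ee_pos"].round(4),"cur",round(cur,3))
E
python3 go.py .4522 -.3455 .10 .341
```

```text
slide [ 0.2806 -0.0299  0.1313] spin -1.509 or 1.633 q6 1.42 tilt [ 0.  0. -1.] pos [ 0.2058 -0.483   0.2313] cur -1.168
```

>>> {"fn": "move_arm", "kwargs": {
  "fingers": [0.0854, 0.0854, 0.0854, 0.0854, 0.0854],
  "slide": [
    [0.03, -0.003, 0],
    [0.06, -0.006, 0],
    [0.09, -0.01, 0],
    [0.12, -0.013, 0],
    [0.15, -0.016, 0]
  ],
  "spin": [-0.15, -0.3, -0.45, -0.6, -0.75],
  "force": 40
}}

```text
t: 2.0
ee_pos: [0.3385, -0.4088, 0.2313]
orientation: [2.629, 1.72, -0.0]
force: [0.0, -0.8, -0.3]
finger_gap: 0.0856
gripper_force: 0.0
```

```bash
python3 go.py .4522 -.3455 .08 .341
```

```text
slide [0.1035 0.0788 0.1513] spin -0.753 or 2.389 q6 0.95 tilt [ 0. -0. -1.] pos [ 0.3385 -0.4088  0.2313] cur -0.412
```

>>> {"fn": "move_arm", "kwargs": {
  "fingers": [0.0854, 0.0854, 0.0854, 0.0854, 0.0854],
  "slide": [
    [0.021, 0.016, 0.03],
    [0.042, 0.032, 0.06],
    [0.063, 0.048, 0.09],
    [0.083, 0.063, 0.12],
    [0.1035, 0.0788, 0.151]
  ],
  "spin": [-0.15, -0.3, -0.45, -0.6, -0.753]
}}

```text
t: 2.5
ee_pos: [0.4524, -0.3463, 0.0793]
orientation: [1.816, 2.563, -0.0]
force: [-0.3, -0.5, 0.7]
finger_gap: 0.085
gripper_force: 0.0
```

```bash
python3 go.py .4522 -.3455 .001 .341
```

```text
slide [0.0009 0.     0.0783] spin -0.003 or 3.139 q6 0.44 tilt [ 0. -0. -1.] pos [ 0.4524 -0.3463  0.0793] cur 0.338
```

>>> {"fn": "move_arm", "kwargs": {
  "fingers": [0.0854, 0.0854, 0.0854, 0.0854, 0.0854],
  "slide": [
    [0.0005, 0, 0.02],
    [0.0009, 0, 0.04],
    [0.0009, 0, 0.06],
    [0.0009, 0, 0.07],
    [0.0009, 0, 0.078]
  ],
  "spin": [0, 0, 0, 0, 0]
}}

```text
t: 3.0
ee_pos: [0.4512, -0.346, 0.0018]
orientation: [-1.824, -2.558, -0.0]
force: [-0.2, 0.5, 0.1]
finger_gap: 0.0858
gripper_force: 0.0
```

>>> {"fn": "move_arm", "kwargs": {
  "fingers": [0.055, 0.055, 0.055, 0.055, 0.055],
  "slide": [
    [0, 0, 0],
    [0, 0, 0],
    [0, 0, 0],
    [0, 0, 0],
    [0, 0, 0]
  ],
  "spin": [0, 0, 0, 0, 0]
}}

```text
t: 3.5
ee_pos: [0.4515, -0.3462, 0.0028]
orientation: [1.823, 2.557, -0.0]
force: [-1.4, -0.5, 4.0]
finger_gap: 0.0656
gripper_force: 45.5
```

>>> {"fn": "move_arm", "kwargs": {
  "fingers": [0.055, 0.055, 0.055, 0.055, 0.055],
  "slide": [
    [0, 0, -0.01],
    [0, 0, -0.03],
    [0, 0, -0.055],
    [0, 0, -0.08],
    [0, 0, -0.1]
  ],
  "spin": [0, 0, 0, 0, 0]
}}

```text
t: 4.0
ee_pos: [0.4514, -0.3461, 0.1044]
orientation: [1.823, 2.557, -0.0]
force: [-0.1, -0.2, -1.9]
finger_gap: 0.0654
gripper_force: 45.0
```

```bash
python3 go.py .4255 .1144 .10 -.175; python3 - <<'E'
from h import *
p=arm.get_image("side"); cv2.imwrite("pics/d.png",cv2.resize(p["color"][60:300,250:570,::-1],None,fx=2.4,fy=2.4))
E
```

```text
slide [0.4438 0.1256 0.004 ] spin 0.507 or -2.635 q6 0.44 tilt [ 0.001 -0.001 -1.   ] pos [ 0.4514 -0.3461  0.1044] cur 0.332
```

View pics/d.png

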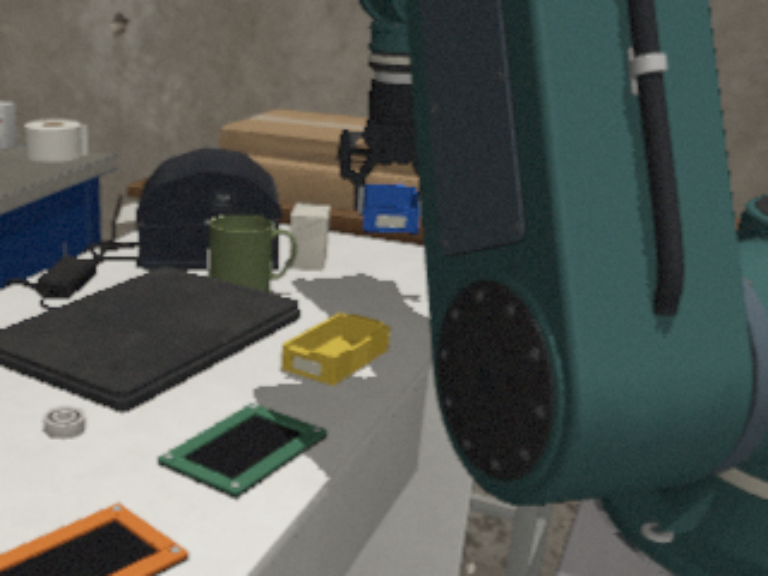

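The blue tray hangs level in the gripper at about (402,147) in the side image. Next is carrying it to green.

>>> {"fn": "move_arm", "kwargs": {
  "fingers": [0.055, 0.055, 0.055, 0.055, 0.055],
  "slide": [
    [0.03, 0.0085, 0],
    [0.07, 0.02, 0],
    [0.11, 0.031, 0],
    [0.15, 0.042, 0],
    [0.19, 0.054, 0]
  ],
  "spin": [0.04, 0.09, 0.14, 0.19, 0.24]
}}

```text
t: 4.55
ee_pos: [0.4399, -0.1473, 0.1025]
orientation: [2.12, 2.318, 0.0]
force: [1.5, 0.8, -2.5]
finger_gap: 0.0652
gripper_force: 45.1
```

```bash
python3 go.py .4255 .1144 .10 -.175
```

```text
slide [0.2619 0.0091 0.0025] spin 0.264 or -2.877 q6 0.98 tilt [ 0. -0. -1.] pos [ 0.4399 -0.1473  0.1025] cur 0.089
```

>>> {"fn": "move_arm", "kwargs": {
  "fingers": [0.055, 0.055, 0.055, 0.055, 0.055],
  "slide": [
    [0.045, 0.0015, 0],
    [0.09, 0.003, 0],
    [0.135, 0.0045, 0],
    [0.18, 0.006, 0],
    [0.22, 0.0076, 0]
  ],
  "spin": [0.05, 0.1, 0.15, 0.2, 0.264]
}}

```text
t: 5.05
ee_pos: [0.4271, 0.0729, 0.1026]
orientation: [2.406, 2.02, 0.001]
force: [1.2, 0.5, -0.9]
finger_gap: 0.065
gripper_force: 45.1
```

```bash
python3 go.py .4255 .1144 .03 -.175
```

```text
slide [ 0.0406 -0.0088  0.0727] spin 0.001 or -3.14 q6 1.73 tilt [ 0.  0. -1.] pos [0.4271 0.0729 0.1026] cur -0.174
```

>>> {"fn": "move_arm", "kwargs": {
  "fingers": [0.055, 0.055, 0.055, 0.055, 0.055],
  "slide": [
    [0.025, -0.005, 0],
    [0.0406, -0.0088, 0],
    [0.0406, -0.0088, 0.025],
    [0.0406, -0.0088, 0.05],
    [0.0406, -0.0088, 0.0727]
  ],
  "spin": [0, 0, 0, 0, 0]
}}

```text
t: 5.55
ee_pos: [0.4259, 0.1127, 0.029]
orientation: [2.403, 2.023, 0.001]
force: [1.4, -0.7, -2.1]
finger_gap: 0.0652
gripper_force: 45.2
```

```bash
python3 go.py .4255 .1144 .0085 -.175
```

```text
slide [ 0.0016 -0.0007  0.0205] spin 0.004 or -3.138 q6 1.82 tilt [ 0.001  0.    -1.   ] pos [0.4259 0.1127 0.029 ] cur -0.171
```

>>> {"fn": "move_arm", "kwargs": {
  "fingers": [0.055, 0.055, 0.055, 0.055, 0.055],
  "slide": [
    [0.0016, -0.0007, 0.005],
    [0.0016, -0.0007, 0.01],
    [0.0016, -0.0007, 0.015],
    [0.0016, -0.0007, 0.0195],
    [0.0016, -0.0007, 0.0205]
  ],
  "spin": [0, 0, 0, 0, 0]
}}

```text
t: 6.05
ee_pos: [0.4257, 0.1142, 0.0091]
orientation: [2.404, 2.022, 0.0]
force: [-0.2, -0.8, -0.7]
finger_gap: 0.0653
gripper_force: 45.0
```

>>> {"fn": "move_arm", "kwargs": {
  "fingers": [0.07, 0.085, 0.085, 0.085, 0.085],
  "slide": [
    [0, 0, 0],
    [0, 0, 0],
    [0, 0, 0],
    [0, 0, 0],
    [0, 0, 0]
  ],
  "spin": [0, 0, 0, 0, 0]
}}

```text
t: 6.55
ee_pos: [0.4257, 0.1142, 0.0092]
orientation: [2.404, 2.022, 0.0]
force: [-0.5, 0.5, -0.2]
finger_gap: 0.0849
gripper_force: 0.0
```

>>> {"fn": "move_arm", "kwargs": {
  "fingers": [0.085, 0.085, 0.085, 0.085, 0.085],
  "slide": [
    [0, 0, -0.015],
    [0, 0, -0.04],
    [0, 0, -0.08],
    [0, 0, -0.11],
    [0.0, 0, -0.11]
  ],
  "spin": [0, 0, 0, 0, 0]
}}

```text
t: 7.05
ee_pos: [0.4275, 0.1143, 0.1224]
orientation: [2.402, 2.02, 0.007]
force: [0.4, 0.1, -1.5]
finger_gap: 0.0852
gripper_force: 0.0
```

```bash
python3 go.py .5905 .1685 .12 k; python3 - <<'E'
from h import *
p=arm.get_image("side"); cv2.imwrite("pics/e.png",cv2.resize(p["color"][160:340,240:460,::-1],None,fx=3,fy=3))
t=arm.get_image("top")
for z in(0.005,.01): print(fit([(p,mfeat(color(p,"blue",(353,240),60)))],tray,[.425,.114,-.17],z=z))
print(fit([(t,mfeat(color(t,"blue",(278,259),40)))],tray,[.425,.114,-.17],z=.005))
E
```

```text
slide [0.0813 0.1514 0.0034] spin -0.0 or 0.0 q6 1.82 tilt [ 0.006  0.    -1.   ] pos [0.4275 0.1143 0.1224] cur -0.172
(array([ 0.42580468,  0.11615678, -0.14808759]), array([ 0. , -0.2,  0.1, -0.3,  0.5]))
(array([ 0.42216799,  0.12378975, -0.13291638]), array([ 0. , -0.3,  0.3, -0.4,  0.9]))
(array([ 0.41901776,  0.07202775, -0.87163968]), array([-0. , -0.2,  7.5,  6.6,  8.7]))
```

View pics/e.png

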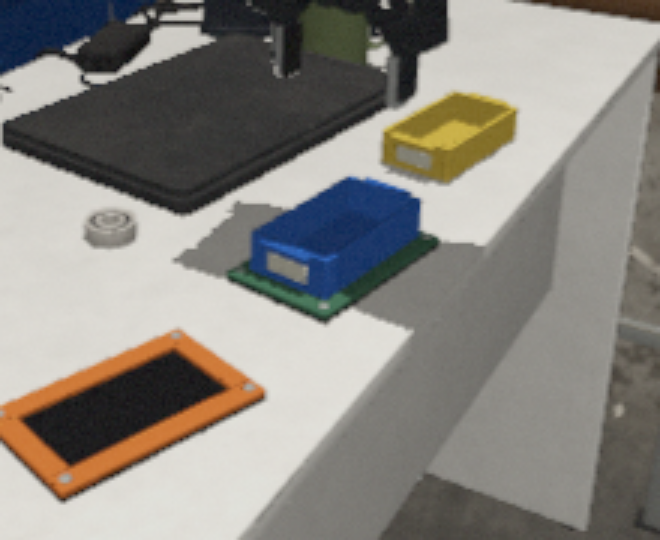

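The blue tray is seated on green, its centre near (353,238) in the side image, with both ends inside the base. Next is the bearing, gripped with the current yaw to stay clear of the laptop edge.

>>> {"fn": "move_arm", "kwargs": {
  "fingers": [0.06, 0.06, 0.06, 0.06, 0.06],
  "slide": [
    [0.02, 0.038, 0],
    [0.042, 0.078, 0],
    [0.062, 0.116, 0],
    [0.08, 0.149, 0.003],
    [0.0813, 0.1514, 0.04]
  ],
  "spin": [0, 0, 0, 0, 0]
}}

```text
t: 7.65
ee_pos: [0.5948, 0.1698, 0.08]
orientation: [2.401, 2.02, 0.01]
force: [-0.3, -0.2, -0.3]
finger_gap: 0.0602
gripper_force: 0.0
```

```bash
python3 go.py .5905 .1685 .001 k
```

```text
slide [-0.0022 -0.0046  0.079 ] spin -0.0 or 0.0 q6 1.89 tilt [ 0.007  0.001 -1.   ] pos [0.5948 0.1698 0.08  ] cur -0.172
```

>>> {"fn": "move_arm", "kwargs": {
  "fingers": [0.06, 0.06, 0.06, 0.06, 0.06],
  "slide": [
    [0, 0, 0.02],
    [0, 0, 0.035],
    [0, 0, 0.05],
    [0, 0, 0.05],
    [0, 0, 0.05]
  ],
  "spin": [0, 0, 0, 0, 0]
}}

```text
t: 8.15
ee_pos: [0.5881, 0.1683, 0.0284]
orientation: [-2.403, -2.022, 0.002]
force: [1.1, 0.9, 0.6]
finger_gap: 0.0597
gripper_force: 0.0
```

```bash
python3 go.py .5905 .1685 .001 k
```

```text
slide [0.0006 0.0024 0.0274] spin -0.0 or 0.0 q6 1.89 tilt [-0.002 -0.    -1.   ] pos [0.5881 0.1683 0.0284] cur -0.172
```

>>> {"fn": "move_arm", "kwargs": {
  "fingers": [0.06, 0.06, 0.06, 0.06, 0.06],
  "slide": [
    [0.0006, 0.0024, 0.01],
    [0.0006, 0.0024, 0.018],
    [0.0006, 0.0024, 0.024],
    [0.0006, 0.0024, 0.027],
    [0.0006, 0.0024, 0.027]
  ],
  "spin": [0, 0, 0, 0, 0]
}}

```text
t: 8.65
ee_pos: [0.5909, 0.1685, 0.0016]
orientation: [-2.404, -2.022, 0.001]
force: [-0.0, -0.2, 0.3]
finger_gap: 0.0598
gripper_force: 0.0
```

>>> {"fn": "move_arm", "kwargs": {
  "fingers": [0.03, 0.03, 0.03, 0.03, 0.03],
  "slide": [
    [0, 0, 0],
    [0, 0, 0],
    [0, 0, 0],
    [0, 0, 0],
    [0, 0, 0]
  ],
  "spin": [0, 0, 0, 0, 0]
}}

```text
t: 9.15
ee_pos: [0.5913, 0.1686, 0.0026]
orientation: [2.404, 2.022, 0.001]
force: [-2.8, -0.0, 5.9]
finger_gap: 0.037
gripper_force: 40.1
```

>>> {"fn": "move_arm", "kwargs": {
  "fingers": [0.03, 0.03, 0.03, 0.03, 0.03],
  "slide": [
    [0, 0, -0.01],
    [0, 0, -0.03],
    [0, 0, -0.06],
    [0, 0, -0.09],
    [0, 0, -0.1]
  ],
  "spin": [0, 0, 0, 0, 0]
}}

```text
t: 9.65
ee_pos: [0.5924, 0.1688, 0.1056]
orientation: [2.402, 2.021, 0.006]
force: [-0.3, 0.6, -1.3]
finger_gap: 0.0374
gripper_force: 40.4
```

```bash
python3 go.py .4255 .1155 .10 1.396; python3 - <<'E'
from h import *
p=arm.get_image("side"); cv2.imwrite("pics/f.png",cv2.resize(p["color"][120:300,180:400,::-1],None,fx=3,fy=3))
E
```

```text
slide [-0.081  -0.1554  0.0049] spin -1.568 or 1.574 q6 1.89 tilt [ 0.004  0.001 -1.   ] pos [0.5924 0.1688 0.1056] cur -0.172
```

View pics/f.png

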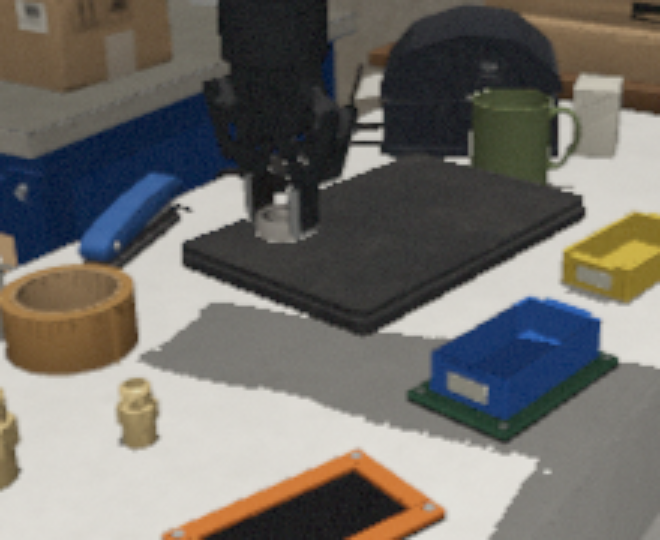

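```bash
python3 - <<'E'
from h import *
p=arm.get_image("side"); t=arm.get_image("top")
for d in arm.outline_of(p,"bearing")[:2]:
    print(d["p"],d["rect"],[at(p,*d["rect"][:2],z).round(4) for z in (.105,.1115,.118)])
print([ (d["p"],d["rect"]) for d in arm.outline_of(t,"bearing")[:2]], arm.state()["ee_pos"])
a=p["color"][165:215,240:310,::-1]; cv2.imwrite("pics/g.png",cv2.resize(a,None,fx=10,fy=10,interpolation=cv2.INTER_CUBIC))
for X in ([.591,.1685,.102],[.591,.1685,.1115],[.591,.1685,.12]): print(proj(p,X)-[240,165])
E
```

```text
0.66 [270.8, 194.6, 12.1, 14.9] [array([0.6035, 0.1658, 0.105 ]), array([0.5934, 0.1787, 0.1115]), array([0.5833, 0.1916, 0.118 ])]
[(0.24, [386.9, 203.1, 27.5, 33.9])] [0.59054844 0.16842693 0.10087442]
[34.70398838 32.35540014]
[34.52233578 28.31928252]
[34.35847587 24.67849823]
```

View pics/g.png

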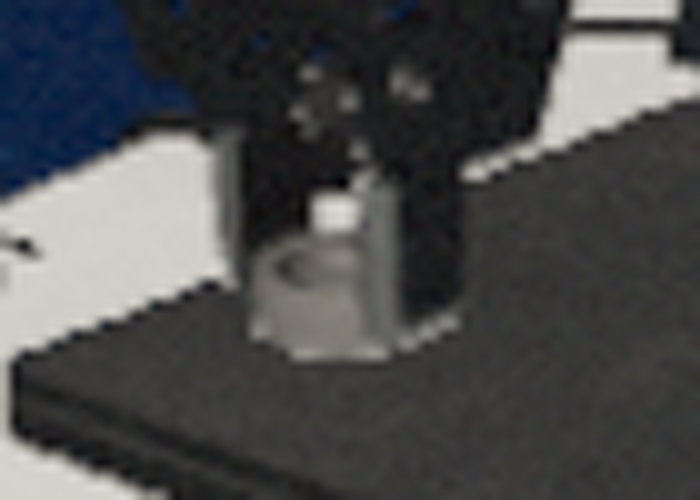

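>>> {"fn": "move_arm", "kwargs": {
  "fingers": [0.03, 0.03, 0.03, 0.03, 0.03],
  "slide": [
    [-0.008, -0.015, 0],
    [-0.016, -0.03, 0],
    [-0.024, -0.046, 0],
    [-0.032, -0.062, 0],
    [-0.04, -0.077, 0]
  ],
  "spin": [-0.14, -0.28, -0.42, -0.56, -0.7]
}}

```text
t: 10.4
ee_pos: [0.5069, 0.142, 0.1008]
orientation: [-1.556, -2.727, 0.002]
force: [0.4, 0.1, -0.2]
finger_gap: 0.0377
gripper_force: 40.4
```

```bash
python3 go.py .4257 .115 .10 1.396
```

```text
slide [ 0.018  -0.0837  0.001 ] spin -0.862 or 2.279 q6 1.16 tilt [-0.002 -0.    -1.   ] pos [0.5069 0.142  0.1008] cur 0.534
```

>>> {"fn": "move_arm", "kwargs": {
  "fingers": [0.03, 0.03, 0.03, 0.03, 0.03],
  "slide": [
    [0.0036, -0.017, 0],
    [0.007, -0.034, 0],
    [0.011, -0.05, 0],
    [0.0145, -0.067, 0],
    [0.018, -0.0837, 0]
  ],
  "spin": [-0.14, -0.28, -0.42, -0.56, -0.7]
}}

```text
t: 10.9
ee_pos: [0.4256, 0.1154, 0.101]
orientation: [-0.527, -3.095, 0.001]
force: [0.0, 0.8, -0.5]
finger_gap: 0.0374
gripper_force: 40.4
```

```bash
python3 go.py .4257 .115 .05 1.396
```

```text
slide [-0.0003 -0.0003  0.051 ] spin -0.162 or 2.979 q6 0.42 tilt [-0.002 -0.    -1.   ] pos [0.4256 0.1154 0.101 ] cur 1.234
```

>>> {"fn": "move_arm", "kwargs": {
  "fingers": [0.03, 0.03, 0.03, 0.03, 0.03],
  "slide": [
    [0, 0, 0.01],
    [0, 0, 0.02],
    [0, 0, 0.035],
    [0, 0, 0.05],
    [0, 0, 0.055]
  ],
  "spin": [-0.1, -0.162, -0.162, -0.162, -0.162]
}}

```text
t: 11.4
ee_pos: [0.4256, 0.1156, 0.0452]
orientation: [-0.283, -3.125, 0.001]
force: [0.9, 0.5, -0.8]
finger_gap: 0.037
gripper_force: 40.4
```

```bash
python3 go.py .4257 .115 .0145 1.396
```

```text
slide [-0.0003 -0.0005  0.0307] spin -0.006 or 3.136 q6 0.26 tilt [-0.003 -0.    -1.   ] pos [0.4256 0.1156 0.0452] cur 1.39
```

>>> {"fn": "move_arm", "kwargs": {
  "fingers": [0.03, 0.03, 0.03, 0.03, 0.03],
  "slide": [
    [0, 0, 0.01],
    [0, 0, 0.018],
    [0, 0, 0.025],
    [0, 0, 0.03],
    [0, 0, 0.0305]
  ],
  "spin": [0, 0, 0, 0, 0]
}}

```text
t: 11.9
ee_pos: [0.4268, 0.1157, 0.0161]
orientation: [-0.284, -3.128, 0.0]
force: [0.2, 0.3, -1.5]
finger_gap: 0.0373
gripper_force: 40.4
```

>>> {"fn": "move_arm", "kwargs": {
  "fingers": [0.03, 0.03, 0.03],
  "slide": [
    [0, 0, 0.001],
    [0, 0, 0.002],
    [0, 0, 0.002]
  ],
  "spin": [0, 0, 0]
}}

```text
t: 12.2
ee_pos: [0.4272, 0.1157, 0.0147]
orientation: [0.284, 3.128, 0.0]
force: [-0.5, 0.3, -1.3]
finger_gap: 0.0375
gripper_force: 40.4
```

>>> {"fn": "move_arm", "kwargs": {
  "fingers": [0.038, 0.045, 0.055, 0.06, 0.06],
  "slide": [
    [0, 0, 0.001],
    [0, 0, 0.001],
    [0, 0, 0],
    [0, 0, 0],
    [0, 0, 0]
  ],
  "spin": [0, 0, 0, 0, 0]
}}

```text
t: 12.7
ee_pos: [0.4272, 0.1157, 0.0147]
orientation: [0.284, 3.129, 0.0]
force: [-0.7, 0.2, -0.4]
finger_gap: 0.06
gripper_force: 0.0
```

>>> {"fn": "move_arm", "kwargs": {
  "fingers": [0.06, 0.06, 0.06, 0.06, 0.06],
  "slide": [
    [0, 0, -0.015],
    [0, 0, -0.04],
    [0, 0, -0.07],
    [0, 0, -0.1],
    [0, 0, -0.14]
  ],
  "spin": [0, 0, 0, 0, 0]
}}

```text
t: 13.2
ee_pos: [0.4262, 0.1156, 0.1552]
orientation: [-0.284, -3.127, 0.0]
force: [1.3, 0.2, 0.8]
finger_gap: 0.0598
gripper_force: 0.0
```

```bash
python3 go.py .4255 -.1135 .12 -.155
```

```text
slide [-0.0406 -0.2255  0.0352] spin 1.545 or -1.597 q6 0.26 tilt [-0.002 -0.    -1.   ] pos [0.4262 0.1156 0.1552] cur 1.39
```

>>> {"fn": "move_arm", "kwargs": {
  "fingers": [0.085, 0.085, 0.085, 0.085, 0.085],
  "slide": [
    [-0.004, -0.0225, 0],
    [-0.008, -0.045, 0],
    [-0.012, -0.068, 0],
    [-0.016, -0.09, 0],
    [-0.02, -0.112, 0]
  ],
  "spin": [0.145, 0.29, 0.435, 0.58, 0.725]
}}

```text
t: 13.7
ee_pos: [0.4265, 0.001, 0.1546]
orientation: [1.383, 2.821, 0.0]
force: [0.3, -0.3, 0.3]
finger_gap: 0.0855
gripper_force: 0.0
```

```bash
python3 go.py .4255 -.1135 .12 -.155
```

```text
slide [-0.09   -0.0709  0.0346] spin 0.814 or -2.328 q6 0.72 tilt [ 0. -0. -1.] pos [0.4265 0.001  0.1546] cur 0.659
```

>>> {"fn": "move_arm", "kwargs": {
  "fingers": [0.085, 0.085, 0.085, 0.085, 0.085],
  "slide": [
    [-0.018, -0.014, 0],
    [-0.036, -0.028, 0],
    [-0.054, -0.042, 0],
    [-0.072, -0.057, 0],
    [-0.09, -0.071, 0]
  ],
  "spin": [0.145, 0.29, 0.435, 0.58, 0.725]
}}

```text
t: 14.2
ee_pos: [0.426, -0.1137, 0.1546]
orientation: [2.294, 2.147, 0.0]
force: [1.0, 0.1, -0.4]
finger_gap: 0.0852
gripper_force: 0.0
```

```bash
python3 go.py .4255 -.1135 .06 -.155;  python3 - <<'E'
from h import *
p=arm.get_image("side"); t=arm.get_image("top")
a=cv2.resize(p["color"][205:285,300:410,::-1],(550,400),interpolation=cv2.INTER_CUBIC); b=cv2.resize(t["color"][235:290,245:315,::-1],(510,400),interpolation=cv2.INTER_CUBIC)
cv2.imwrite("pics/h.png",cv2.resize(np.hstack([a,b]),(795,300)))
print(fit([(t,mfeat(color(t,"blue",(278,259),40)))],tray,[.425,.114,-.17],z=.005), fit([(p,mfeat(color(p,"blue",(353,240),60)))],tray,[.425,.114,-.17],z=.005))
for n,q,uv in(("top",t,(278,259)),("side",p,(350,236))):
    for d in arm.outline_of(q,"bearing"): print(n,d["p"],d["rect"],at(q,*d["rect"][:2],.0185).round(4),at(q,*d["rect"][:2],.026).round(4))
E
```

```text
slide [ 0.0001 -0.0006  0.0946] spin 0.089 or -3.053 q6 1.19 tilt [ 0.  0. -1.] pos [ 0.426  -0.1137  0.1546] cur -0.066
(array([ 0.4242765 ,  0.11189944, -0.17274851]), array([ 0. , -0. ,  0.6,  0.3, -0.3])) (array([ 0.42587538,  0.11538876, -0.13893122]), array([ 0. , -0.1,  0.1, -0.3,  0.4]))
side 0.76 [350.6, 239.6, 15.1, 14.2] [0.4287 0.1171 0.0185] [0.4228 0.1297 0.026 ]
```

View pics/h.png

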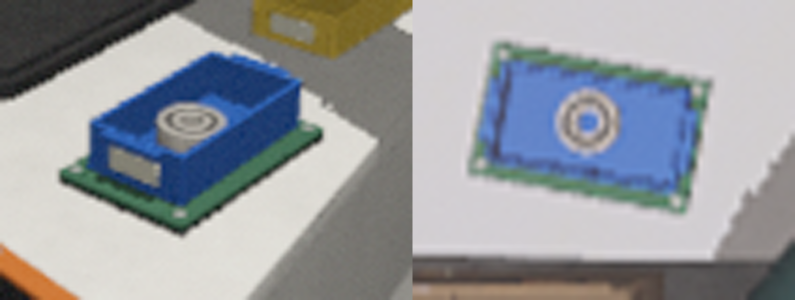

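The bearing lies flat and centred in the blue tray, at about (350,238) in the side image and (277,257) in the top. Now the yellow tray.

>>> {"fn": "move_arm", "kwargs": {
  "fingers": [0.085, 0.085, 0.085, 0.085, 0.085],
  "slide": [
    [0, -0.0006, 0.03],
    [0, -0.0006, 0.06],
    [0, -0.0006, 0.085],
    [0, -0.0006, 0.1],
    [0, -0.0006, 0.1]
  ],
  "spin": [0.05, 0.089, 0.089, 0.089, 0.089]
}}

```text
t: 14.9
ee_pos: [0.4245, -0.1113, 0.0532]
orientation: [-2.375, -2.051, 0.002]
force: [0.1, 0.2, 0.5]
finger_gap: 0.0851
gripper_force: 0.0
```

```bash
python3 go.py .4255 -.1135 .002 -.155
```

```text
slide [-0.0021  0.0014  0.0512] spin 0.009 or -3.133 q6 1.27 tilt [-0.003  0.001 -1.   ] pos [ 0.4245 -0.1113  0.0532] cur -0.146
```

>>> {"fn": "move_arm", "kwargs": {
  "fingers": [0.085, 0.085, 0.085, 0.085, 0.085],
  "slide": [
    [-0.001, 0.0007, 0.015],
    [-0.001, 0.0007, 0.03],
    [-0.001, 0.0007, 0.043],
    [-0.001, 0.0007, 0.052],
    [-0.001, 0.0007, 0.052]
  ],
  "spin": [0, 0, 0, 0, 0]
}}

```text
t: 15.4
ee_pos: [0.426, -0.1133, 0.0024]
orientation: [-2.379, -2.051, 0.0]
force: [-0.3, 0.7, -0.6]
finger_gap: 0.0849
gripper_force: 0.0
```

>>> {"fn": "move_arm", "kwargs": {
  "fingers": [0.055, 0.055, 0.055, 0.055, 0.055],
  "slide": [
    [0, 0, 0],
    [0, 0, 0],
    [0, 0, 0],
    [0, 0, 0],
    [0, 0, 0]
  ],
  "spin": [0, 0, 0, 0, 0]
}}

```text
t: 15.9
ee_pos: [0.4266, -0.1138, 0.0034]
orientation: [2.38, 2.05, 0.001]
force: [-1.1, 1.5, 5.3]
finger_gap: 0.0651
gripper_force: 43.7
```

>>> {"fn": "move_arm", "kwargs": {
  "fingers": [0.055, 0.055, 0.055, 0.055, 0.055],
  "slide": [
    [0, 0, -0.01],
    [0, 0, -0.03],
    [0, 0, -0.055],
    [0, 0, -0.08],
    [0, 0, -0.11]
  ],
  "spin": [0, 0, 0, 0, 0]
}}

```text
t: 16.4
ee_pos: [0.4258, -0.1136, 0.1144]
orientation: [-2.38, -2.05, 0.0]
force: [0.7, -0.3, -1.2]
finger_gap: 0.0652
gripper_force: 45.5
```

```bash
python3 go.py .4252 .114 .11 -.173
```

```text
slide [ 0.225  -0.0343  0.0044] spin 0.024 or -3.117 q6 1.27 tilt [-0.  0. -1.] pos [ 0.4258 -0.1136  0.1144] cur -0.149
```

>>> {"fn": "move_arm", "kwargs": {
  "fingers": [0.055, 0.055, 0.055, 0.055, 0.055],
  "slide": [
    [0.04, -0.006, 0],
    [0.085, -0.013, 0],
    [0.13, -0.02, 0],
    [0.175, -0.027, 0],
    [0.218, -0.033, 0]
  ],
  "spin": [0.005, 0.01, 0.015, 0.02, 0.024]
}}

```text
t: 16.9
ee_pos: [0.4256, 0.1086, 0.1138]
orientation: [2.405, 2.021, 0.002]
force: [1.4, -0.4, -1.3]
finger_gap: 0.0654
gripper_force: 45.7
```

>>> {"fn": "move_arm", "kwargs": {
  "fingers": [0.055, 0.055, 0.055, 0.055],
  "slide": [
    [0.006, -0.001, 0.0],
    [0.006, -0.001, 0.02],
    [0.006, -0.001, 0.04],
    [0.006, -0.001, 0.045]
  ],
  "spin": [0, 0, 0, 0]
}}

```text
t: 17.3
ee_pos: [0.4251, 0.1125, 0.0669]
orientation: [-2.404, -2.021, 0.002]
force: [0.6, -0.4, -1.0]
finger_gap: 0.0651
gripper_force: 45.5
```

```bash
python3 go.py .4252 .114 .04 -.173
```

```text
slide [ 0.0015 -0.0002  0.0269] spin 0.0 or -3.141 q6 1.82 tilt [-0.002 -0.    -1.   ] pos [0.4251 0.1125 0.0669] cur -0.173
```

>>> {"fn": "move_arm", "kwargs": {
  "fingers": [0.055, 0.055, 0.055, 0.055, 0.055],
  "slide": [
    [0.0008, 0, 0.008],
    [0.0008, 0, 0.015],
    [0.0008, 0, 0.021],
    [0.0008, 0, 0.026],
    [0.0008, 0, 0.0275]
  ],
  "spin": [0, 0, 0, 0, 0]
}}

```text
t: 17.8
ee_pos: [0.426, 0.1135, 0.0397]
orientation: [-2.405, -2.021, 0.001]
force: [0.3, -0.2, -1.2]
finger_gap: 0.0649
gripper_force: 45.5
```

>>> {"fn": "move_arm", "kwargs": {
  "fingers": [0.065, 0.068, 0.075, 0.085, 0.085],
  "slide": [
    [0, 0, 0.0005],
    [0, 0, 0.0005],
    [0, 0, 0],
    [0, 0, 0],
    [0, 0, 0]
  ],
  "spin": [0, 0, 0, 0, 0]
}}

```text
t: 18.3
ee_pos: [0.4263, 0.1136, 0.0402]
orientation: [2.405, 2.021, 0.0]
force: [0.9, 0.5, -1.0]
finger_gap: 0.0848
gripper_force: 0.0
```

>>> {"fn": "move_arm", "kwargs": {
  "fingers": [0.085, 0.085, 0.085, 0.085, 0.085],
  "slide": [
    [0, 0, -0.015],
    [0, 0, -0.04],
    [0, 0, -0.08],
    [0, 0, -0.11],
    [0.0, 0, -0.11]
  ],
  "spin": [0, 0, 0, 0, 0]
}}

```text
t: 18.8
ee_pos: [0.4279, 0.1138, 0.1535]
orientation: [2.402, 2.019, 0.007]
force: [1.0, -0.1, -0.8]
finger_gap: 0.0849
gripper_force: 0.0
```

```bash
python3 go.py .607 .3145 .15 k; python3 - <<'E'
from h import *
p=arm.get_image("side"); cv2.imwrite("pics/i.png",cv2.resize(p["color"][180:300,190:430,::-1],None,fx=3,fy=3,interpolation=cv2.INTER_CUBIC))
for z in (.036,.04): print(fit([(p,mfeat(color(p,"yellow",(353,225),60)))],tray,[.425,.114,-.17],z=z))
E
```

```text
slide [0.2285 0.1418 0.0046] spin -0.0 or 0.0 q6 1.82 tilt [ 0.006  0.    -1.   ] pos [0.4279 0.1138 0.1535] cur -0.173
(array([ 0.42658073,  0.11408585, -0.1387207 ]), array([ 0. , -0.3,  0.2, -0.1,  0.9]))
(array([ 0.42343182,  0.12071174, -0.12526054]), array([ 0. , -0.4,  0.3, -0.2,  1.3]))
```

View pics/i.png

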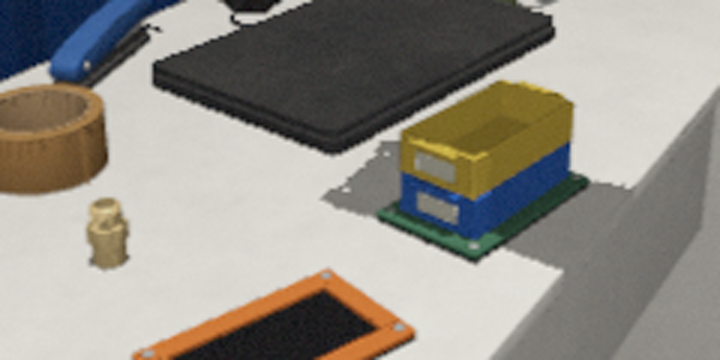

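The yellow tray is seated flat on blue, at about (351,227) in the side image. The fitting is still standing at (226,258).

>>> {"fn": "move_arm", "kwargs": {
  "fingers": [0.05, 0.05, 0.05, 0.05, 0.05],
  "slide": [
    [0.023, 0.014, 0],
    [0.046, 0.028, 0],
    [0.069, 0.042, 0],
    [0.092, 0.057, 0],
    [0.115, 0.071, 0]
  ],
  "spin": [-0.14, -0.28, -0.42, -0.56, -0.7]
}}

```text
t: 19.35
ee_pos: [0.516, 0.2154, 0.1487]
orientation: [-1.558, -2.727, 0.002]
force: [0.3, 0.6, -0.6]
finger_gap: 0.0499
gripper_force: 0.0
```

```bash
python3 go.py .607 .3145 .12 1.396
```

```text
slide [0.0391 0.1287 0.0285] spin -0.863 or 2.278 q6 1.29 tilt [-0.002 -0.    -1.   ] pos [0.516  0.2154 0.1487] cur 0.533
```

>>> {"fn": "move_arm", "kwargs": {
  "fingers": [0.05, 0.05, 0.05, 0.05, 0.05],
  "slide": [
    [0.008, 0.026, 0.005],
    [0.016, 0.052, 0.01],
    [0.024, 0.078, 0.015],
    [0.032, 0.104, 0.02],
    [0.039, 0.1287, 0.0285]
  ],
  "spin": [-0.14, -0.28, -0.42, -0.56, -0.7]
}}

```text
t: 19.85
ee_pos: [0.6078, 0.3139, 0.1201]
orientation: [-0.528, -3.096, 0.001]
force: [0.1, -0.1, 0.4]
finger_gap: 0.0501
gripper_force: 0.0
```

>>> {"fn": "move_arm", "kwargs": {
  "fingers": [0.05, 0.05, 0.05, 0.05],
  "slide": [
    [0, 0, 0.015],
    [0, 0, 0.03],
    [0, 0, 0.04],
    [0, 0, 0.04]
  ],
  "spin": [-0.1, -0.163, -0.163, -0.163]
}}

```text
t: 20.25
ee_pos: [0.6064, 0.3126, 0.0794]
orientation: [-0.287, -3.125, 0.002]
force: [-1.0, -0.4, -0.1]
finger_gap: 0.0498
gripper_force: 0.0
```

```bash
python3 go.py .607 .3145 .006 1.396; python3 - <<'E'
from h import *
p=arm.get_image("side"); cv2.imwrite("pics/j.png",cv2.resize(p["color"][190:300,140:300,::-1],None,fx=4,fy=4,interpolation=cv2.INTER_CUBIC))
E
```

```text
slide [-0.0005  0.0021  0.0734] spin -0.008 or 3.134 q6 0.54 tilt [-0.003 -0.001 -1.   ] pos [0.6064 0.3126 0.0794] cur 1.388
```

View pics/j.png

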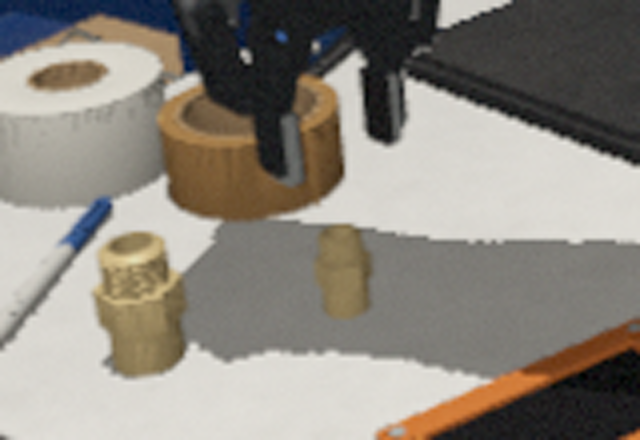

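The fingers, tips at crop (283,180) and (385,138), straddle the small fitting at (343,275), well clear of the big one. Next is the descent.

>>> {"fn": "move_arm", "kwargs": {
  "fingers": [0.05, 0.05, 0.05, 0.05, 0.05],
  "slide": [
    [0, 0.0012, 0.02],
    [0, 0.0012, 0.04],
    [0, 0.0012, 0.058],
    [0, 0.0012, 0.07],
    [0, 0.0012, 0.073]
  ],
  "spin": [0, 0, 0, 0, 0]
}}

```text
t: 20.8
ee_pos: [0.6074, 0.314, 0.0079]
orientation: [-0.285, -3.128, 0.001]
force: [0.3, -0.3, 0.4]
finger_gap: 0.0498
gripper_force: 0.0
```

>>> {"fn": "move_arm", "kwargs": {
  "fingers": [0.015, 0.015, 0.015, 0.015, 0.015],
  "slide": [
    [0, 0, 0],
    [0, 0, 0],
    [0, 0, 0],
    [0, 0, 0],
    [0, 0, 0]
  ],
  "spin": [0, 0, 0, 0, 0]
}}

```text
t: 21.3
ee_pos: [0.6082, 0.3145, 0.0096]
orientation: [0.284, 3.127, 0.001]
force: [-1.0, -1.1, 7.2]
finger_gap: 0.0268
gripper_force: 39.8
```

>>> {"fn": "move_arm", "kwargs": {
  "fingers": [0.015, 0.015, 0.015, 0.015, 0.015],
  "slide": [
    [0, 0, -0.01],
    [0, 0, -0.03],
    [0, 0, -0.06],
    [0, 0, -0.1],
    [0, 0, -0.13]
  ],
  "spin": [0, 0, 0, 0, 0]
}}

```text
t: 21.8
ee_pos: [0.6078, 0.3143, 0.1416]
orientation: [0.284, 3.127, 0.001]
force: [1.0, 0.7, -0.9]
finger_gap: 0.027
gripper_force: 39.5
```

```bash
python3 go.py .4258 .1137 .13 1.396; python3 - <<'E'
from h import *
p=arm.get_image("side"); cv2.imwrite("pics/k.png",cv2.resize(p["color"][120:260,160:320,::-1],None,fx=4,fy=4,interpolation=cv2.INTER_CUBIC))
E
```

```text
slide [ 0.143  -0.2301  0.0112] spin -0.006 or 3.136 q6 0.54 tilt [ 0.001  0.001 -1.   ] pos [0.6078 0.3143 0.1416] cur 1.39
```

View pics/k.png

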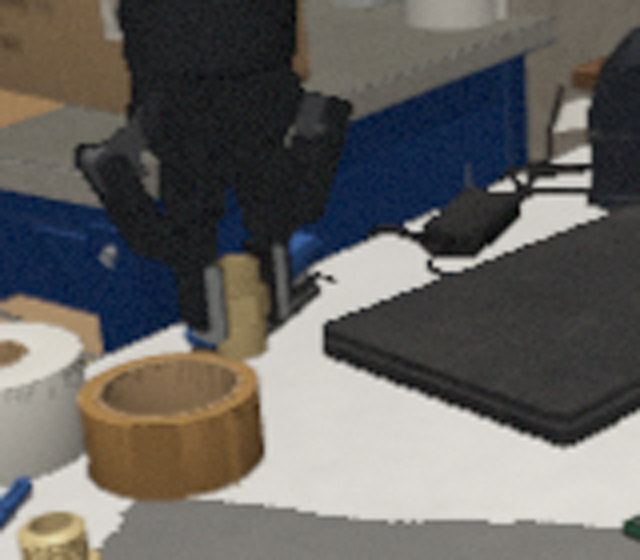

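The fitting hangs upright in the grip at crop (243,305). It goes to the yellow tray next.

>>> {"fn": "move_arm", "kwargs": {
  "fingers": [0.015, 0.015, 0.015, 0.015, 0.015],
  "slide": [
    [0.018, -0.029, 0],
    [0.04, -0.065, 0],
    [0.063, -0.101, 0],
    [0.086, -0.138, 0],
    [0.108, -0.174, 0]
  ],
  "spin": [0, 0, 0, 0, 0]
}}

```text
t: 22.35
ee_pos: [0.4686, 0.1615, 0.139]
orientation: [0.283, 3.128, 0.0]
force: [0.8, -1.1, -1.0]
finger_gap: 0.0266
gripper_force: 39.6
```

>>> {"fn": "move_arm", "kwargs": {
  "fingers": [0.015, 0.015, 0.015, 0.015, 0.015],
  "slide": [
    [0.018, -0.029, 0],
    [0.035, -0.056, 0],
    [0.035, -0.056, 0.01],
    [0.035, -0.056, 0.02],
    [0.035, -0.056, 0.02]
  ],
  "spin": [0, 0, 0, 0, 0]
}}

```text
t: 22.85
ee_pos: [0.4256, 0.114, 0.1176]
orientation: [-0.283, -3.128, 0.0]
force: [-0.0, 0.2, -2.1]
finger_gap: 0.0264
gripper_force: 39.7
```

```bash
python3 go.py .4258 .1137 .053 1.396; python3 - <<'E'
from h import *
p=arm.get_image("side")
for d in arm.outline_of(p,"fitting"):print(d["p"],d["rect"])
e=arm.state()["ee_pos"]; print(proj(p,e+[0,0,-.009]),proj(p,e+[0,0,.037]))
cv2.imwrite("pics/l.png",cv2.resize(p["color"][130:270,270:430,::-1],None,fx=4,fy=4,interpolation=cv2.INTER_CUBIC))
E
```

```text
slide [-0.0003 -0.0003  0.0646] spin -0.006 or 3.136 q6 0.26 tilt [-0.001  0.    -1.   ] pos [0.4256 0.114  0.1176] cur 1.39
0.91 [173.7, 266.8, 22.8, 34.5]
0.74 [351.3, 226.4, 61.4, 44.9]
[353.80267213 200.90394356] [354.61951878 180.15609559]
```

View pics/l.png

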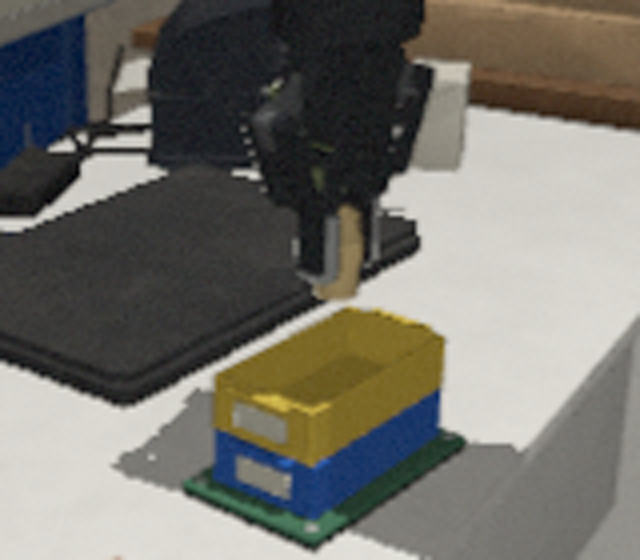

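The fitting is upright over the yellow tray, its foot at about (354,202), where it should be. The stack below is undisturbed.

>>> {"fn": "move_arm", "kwargs": {
  "fingers": [0.015, 0.015, 0.015, 0.015, 0.015],
  "slide": [
    [0, 0, 0.02],
    [0, 0, 0.038],
    [0, 0, 0.05],
    [0, 0, 0.06],
    [0, 0, 0.064]
  ],
  "spin": [0, 0, 0, 0, 0]
}}

```text
t: 23.45
ee_pos: [0.4257, 0.114, 0.0539]
orientation: [-0.283, -3.128, 0.0]
force: [-0.2, -0.1, -0.5]
finger_gap: 0.0265
gripper_force: 39.7
```

>>> {"fn": "move_arm", "kwargs": {
  "fingers": [0.015, 0.015, 0.015],
  "slide": [
    [0, 0, 0.0005],
    [0, 0, 0.001],
    [0, 0, 0.001]
  ],
  "spin": [0, 0, 0]
}}

```text
t: 23.75
ee_pos: [0.426, 0.1138, 0.054]
orientation: [0.283, 3.128, 0.0]
force: [0.3, -0.4, -0.8]
finger_gap: 0.027
gripper_force: 39.7
```

>>> {"fn": "move_arm", "kwargs": {
  "fingers": [0.015, 0.015, 0.015, 0.015],
  "slide": [
    [0, 0, 0.001],
    [0, 0, 0.002],
    [0, 0, 0.002],
    [0, 0, 0.002]
  ],
  "spin": [0, 0, 0, 0]
}}

```text
t: 24.15
ee_pos: [0.4257, 0.1137, 0.0516]
orientation: [0.284, 3.129, 0.0]
force: [-0.2, -0.1, -0.6]
finger_gap: 0.0267
gripper_force: 39.8
```

>>> {"fn": "move_arm", "kwargs": {
  "fingers": [0.015, 0.015, 0.015],
  "slide": [
    [0, 0, 0.001],
    [0, 0, 0.001],
    [0, 0, 0.001]
  ],
  "spin": [0, 0, 0]
}}

```text
t: 24.45
ee_pos: [0.4259, 0.1137, 0.0514]
orientation: [0.283, 3.128, 0.0]
force: [-5.7, 0.2, 20.2]
finger_gap: 0.0268
gripper_force: 41.6
```

>>> {"fn": "move_arm", "kwargs": {
  "fingers": [0.015, 0.027, 0.035, 0.045, 0.05],
  "slide": [
    [0, 0, -0.001],
    [0, 0, -0.001],
    [0, 0, -0.001],
    [0, 0, -0.001],
    [0, 0, -0.001]
  ],
  "spin": [0, 0, 0, 0, 0]
}}

```text
t: 24.95
ee_pos: [0.4257, 0.1137, 0.0515]
orientation: [-0.284, -3.129, 0.0]
force: [-0.2, 0.2, -1.2]
finger_gap: 0.0497
gripper_force: 0.0
```

>>> {"fn": "move_arm", "kwargs": {
  "fingers": [0.05, 0.05, 0.05, 0.05, 0.05],
  "slide": [
    [0, 0, -0.01],
    [0, 0, -0.025],
    [0, 0, -0.05],
    [0, 0, -0.08],
    [0, 0, -0.11]
  ],
  "spin": [0, 0, 0, 0, 0]
}}

```text
t: 25.45
ee_pos: [0.4253, 0.1137, 0.1634]
orientation: [0.284, 3.129, 0.0]
force: [0.4, -0.0, -0.5]
finger_gap: 0.0501
gripper_force: 0.0
```

>>> {"fn": "move_arm", "kwargs": {
  "fingers": [0.05, 0.05, 0.05, 0.05, 0.05],
  "slide": [
    [0, -0.04, -0.02],
    [0, -0.08, -0.02],
    [0, -0.12, -0.02],
    [0, -0.16, -0.02],
    [0, -0.18, -0.02]
  ],
  "spin": [0, 0, 0, 0, 0]
}}

```text
t: 25.95
ee_pos: [0.3927, -0.0656, 0.1824]
orientation: [0.286, 3.128, -0.001]
force: [0.7, 0.1, 0.3]
finger_gap: 0.0501
gripper_force: 0.0
```

```bash
python3 - <<'E'
from h import *
p=arm.get_image("side"); t=arm.get_image("top"); print(arm.state()["ee_pos"],arm.state()["t"])
a=cv2.resize(p["color"][185:285,290:420,::-1],(520,400),interpolation=cv2.INTER_CUBIC); b=cv2.resize(t["color"][235:290,245:315,::-1],(510,400),interpolation=cv2.INTER_CUBIC)
cv2.imwrite("pics/n.png",cv2.resize(np.hstack([a,b]),(795,310)))
E
```

```text
[ 0.39295373 -0.06531857  0.18228996] 26.05
```

View pics/n.png

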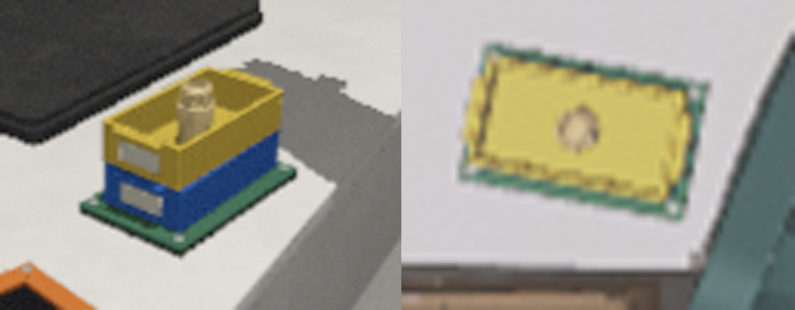

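```bash
python3 - <<'E'
from h import *
p=arm.get_image("side"); c=[.4257,.1137,.042]; im=cv2.resize(p["color"][190:250,325:385,::-1],None,fx=9,fy=9,interpolation=cv2.INTER_CUBIC)
o=im.copy()
for r,z in((12,0),(13,18),(13,32),(9,46)):
    P=np.array([proj(p,X) for X in ring(r/1e3,z/1e3)+c]); cv2.polylines(o,[np.int32((P-[325,190]+.5)*9)],True,(0,0,255),1)
cv2.imwrite("pics/o.png",cv2.resize(np.hstack([im,o]),(800,400)))
E
```

```text
(no output)
```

View pics/o.png

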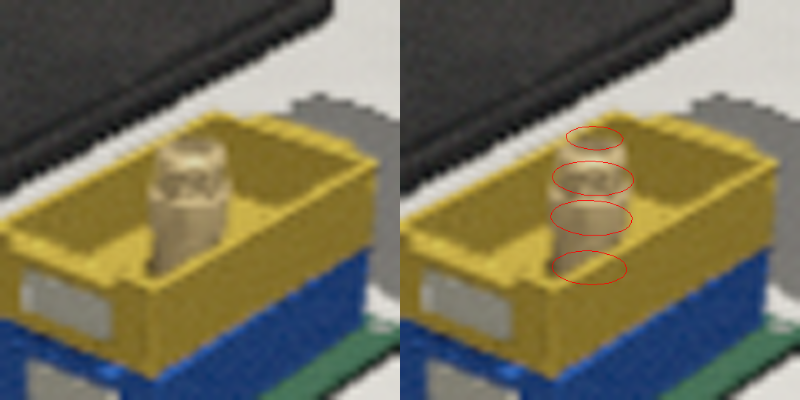

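The fitting matches the upright model: its left edge is vertical and the near wall hides its lower right. Everything is in place, so I'm handing in.

```bash
python3 -c "
from workcell import arm
print(arm.sign_off())"
```

```text
the job is handed in; nothing more can be done
None
```

The stack is built on the green base and handed in at about 26 s: blue tray, bearing, yellow tray and small fitting. The last pictures show it seated, centred and upright with the gripper clear; the hand-in gave no verdict.

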